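# Run a plunger gauge along a turned platter and hold it on the centre

## Robot

A 6-joint arm with a two-finger parallel gripper is mounted at the origin on the work surface. World frame = base frame: x ahead of the robot, y to its left, z up, the work surface at z = 0. Lengths are in m, angles in rad, forces in N, time in s.
With the tool pointing down it reaches from about 0.425 to 0.95 m from the base axis. Payload 3.5 kg.
Tool frame: the origin (TCP) lies between the finger pads; the fingertips stand 25 mm ahead of it and the grasp point (between the pads) lies 6 mm ahead of it (ctrl.finger_overhang is the distance from the TCP to the fingertips, in m); x points along the fingers, y is the direction in which the jaws open and shut, and the axes are right-handed (so a half turn about x gives the same grasp; the last joint's range is limited). The gripper opens to 85 mm and grips with 20 to 120 N. Pads are 22 mm wide; open, the fingers measure 114 mm over their backs; the gripper's body (76 mm by 85 mm) begins 54 mm behind the grasp point. The pads swing forward as they close: fully open they stand 13 mm farther back than shut.
Start: joints at [-1.307, 0.286, 1.577, -0, 1.279, -0.15], TCP at [0.271, -0.618, 0.256] pointing down, gripper open.
Joint ranges: [-2.77, 2.77], [-0.9, 2.22], [0.21, 2.48], [-1.53, 4.67], [0.24, 2.81], [-2.84, 2.84]. Speed limits (rad/s): [2.79, 2.79, 3.14, 3.14, 3.14, 3.14].

## Interface

Orientations are given as a unit quaternion [x, y, z, w].
In Python, from plant import ctrl gives the robot as it stands.
- The arm moves only by the tool play_rows, never from a script. Its argument "targets" is a list of rows, each an object with "delta_pos": the shift along the world's x, y, z normalised to -1 to 1, where 1 is 1000 mm, a list of three; "delta_rot": the turn, a rotation vector about the world's x, y, z normalised to -1 to 1, where 1 is pi rad, a list of three; "claw": the finger opening in mm, from 0 to 85.4. In form: [{"delta_pos": [tx, ty, tz], "delta_rot": [wx, wy, wz], "claw": claw}, ...]. A call has 1 to 20 rows; each row is the pose to reach, as a shift and turn from the pose measured when the call began, turning the shorter way round; what a row does not reach only later rows make up. A row lasts 1/12 s, in which the tool goes at most 41.7 mm and 7.16 degrees, less where a joint would pass 70% of its speed; a pose out of reach is approached as far as the arm can. A call with a number of a shift or a turn outside -1 to 1 is refused whole. A call with a gripper value outside its range is refused whole. The fingers move at their own pace and stop on an object; "newtons" is the grip in N (left out, the last holds). Time passes only in rows, so rows that repeat a pose let the fingers close. It gives the time, the measured TCP pose, the force and the opening at its end, in the units of the state.
- ctrl.get_state(): the state, without advancing time (a new reading comes with each control period).
- ctrl.read_camera(name): name is "scene" or "top" or "wrist"; returns the picture (480x640x3 uint8, blue, green, red); there is no depth.
- ctrl.calibration(name): a dict with "fx", "fy", "cx", "cy" (pixels), "camera_from_world" (4x4, takes a point from world to camera coordinates). Camera axes: x right, y down, z forward; pixel columns grow to the right and rows downward; lengths in m; the calibration is good to about 2 mm. A picture is of the moment at which its call begins: read the wrist's pose just before it. calibration takes no time and is no camera call; for the wrist camera it gives the pose at the moment of the call.
- ctrl.sign_off(): hands the job in, once; it reports no verdict.
The state is a dict: "time": time; "qpos": joint angles; "dq": joint speeds; "joint_efforts": joint torques, N m; "eef_pos": TCP position; "tcp_rot": TCP orientation; "contact_force": force on the tool from outside, world axes, zero at the start; "wrist_torque": the same for the moment, N m; "opening": opening from 0.0 (shut) to 1.0 (fully open).
Only numpy, scipy, OpenCV 4.12 (cv2) and the standard library are available. Lean on these libraries where they do the work, as an engineer would, in place of code of your own. Each camera call takes 0.05 s, during which the arm holds its last target. There are 200 camera calls.

## Task

Take the blue plunger gauge out of its wooden holder, set its tip on the red dot near the rim of the tilted platter, and draw it along the dark line to the blue dot in the middle without lifting it off on the way. Keep the gauge square to the platter's face and press only lightly, so that the sprung plunger is about half in and never bottoms hard. Finish while still holding the gauge there, tip on the blue dot, square to the face and about half pressed: do not let go or put it back, and leave everything else on the bench where it is.

Things in the scene. Friction and masses are not known exactly. Their poses are not given: they have to be found in the camera images.
- gauge: blue plunger gauge, 0.22 kg: block 40 (x) x 28 (y) x 72 (z) mm, to be gripped across its flat 28 mm sides (along y); dial 38 mm across, 10 mm thick on its +x side; below it a 14 mm sleeve 28 mm long, then the plunger. Origin: centre of the block's underside; z up the gauge, away from the tip. Starts upright, block standing on the holder's top, sleeve and plunger down in the hole
- plunger (a joint): how far the sprung plunger is pushed in, m: 0 free, 0.014 fully in (half is 0.007). The spring pushes with about 0.8 N as it starts to move and 400 N/m more (half in about 3.6 N, fully in about 6.4 N)
- tip (a point): lowest point of the plunger's brass ball (10 mm across); 56 mm below the gauge's origin along the gauge's axis with the plunger free, less when it is pushed in
- holder: fixed block of brown wood 85 x 85 mm, 65 mm high, origin under its centre, with a 23 mm hole right through along its axis in which the gauge stands; it stands left or right of the platter
- platter: wooden disc 240 mm across, 24 mm thick, flat on top, held immovably on a bench post. Origin: centre of its upper face, 110 mm above the table; z: the face's outward normal, 15 degrees off vertical, the low side (-x) looking roughly to the robot (turned up to 0.8 rad); the line from red to blue runs level along its -y. Lowest edge of the face 79 mm, highest 141 mm above the table
- red_dot (a point): centre of the red dot, 20 mm across, on the platter's face 85 mm from the blue one (start of the line); axes as the platter's
- blue_dot (a point): centre of the blue dot, 20 mm across, at the middle of the platter's face (end of the dark line, 3 mm wide); axes as the platter's
- pot: aluminium pencil pot, 84 mm across, 95 mm high with pencils to 156 mm; origin at the centre of its underside. It stands on the other side of the platter from the holder; to be left alone
- tin: green round tin with a white lid, 80 mm across, 45 mm high; origin under its centre; to be left alone
- goblet: turned dark wooden goblet, 64 mm across, 140 mm high; origin under its centre; to be left alone
- oil: amber bottle, 56 mm across, 150 mm high; origin under its centre; to be left alone
- mallet: turned wooden mallet lying down, 310 mm long along its x axis, 72 mm high, its head towards +x; origin on the table under its axis, 190 mm from the head end; to be left alone
- sanding_block: cork sanding block with a red sole, 60 x 120 x 36 mm; origin under its centre; to be left alone
- blank: square wooden turning blank lying down, 50 x 200 x 50 mm, long along y; origin under its centre; to be left alone
There are look-alikes about, which are no part of the job. There is more than one size of the gauge; the job needs the smaller.

How it is judged:
On the way, in this order (a step that is already met when the one before it is completed fails the run):
1. the gauge is lifted clear of its holder in the gripper (contact force between the fingers and gauge above 1 N and height (world z) of tip above 0.07 m and contact force between gauge and holder below 0.1 N), for 0.1 s.
2. the tip is pressed on the red dot (within 11 mm), plunger in by 1.5 to 13 mm, gauge square to the face within 9 degrees (contact force between the fingers and gauge above 1 N and distance between tip and red_dot below 0.011 m and value of joint plunger between 0.0015 and 0.013 m and angle between the z axis of gauge and the z axis of platter, either way round below 0.157 rad), for 0.2 s.
3. the tip passes the middle of the line, within 9 mm of it, pressed 1.5 to 13 mm and square within 9 degrees (contact force between the fingers and gauge above 1 N and y of tip in the frame of platter between 0.03 and 0.055 m and x of tip in the frame of platter between -0.009 and 0.009 m and z of tip in the frame of platter between -0.004 and 0.004 m and value of joint plunger between 0.0015 and 0.013 m and angle between the z axis of gauge and the z axis of platter, either way round below 0.157 rad), for 0.1 s.
At the end, for the whole second after the job is handed in: Gauge still held in the fingers, at rest, tip within 10 mm of the blue dot's centre, plunger in by 3 to 11 mm of its 14 mm (0.8 to 9 N on the platter), axis within 8 degrees of square to the face, clear of the holder; every bystander within 25 mm of where it stood (contact force between the fingers and gauge above 1 N and distance between tip and blue_dot below 0.01 m and value of joint plunger between 0.003 and 0.011 m and angle between the z axis of gauge and the z axis of platter, either way round below 0.14 rad and contact force between gauge and platter between 0.8 and 9 N and contact force between gauge and holder below 0.1 N and linear speed of gauge below 0.02 m/s and distance of each of pot, tin, goblet, oil, mallet, sanding_block, blank from where it was at the start of the episode below 0.025 m); the arm keeps its last pose, push and grip.
It fails at once if a bystander is disturbed (moved more than 25 mm) (distance of any of pot, tin, goblet, oil, mallet, sanding_block, blank from where it was at the start of the episode above 0.025 m).
It fails at once if the gauge is pressed on the platter with more than 15 N (contact force between gauge and platter above 15 N).
It fails at once if the gripper or arm pushes on the platter with more than 5 N (contact force between any of the fingers, the arm and platter above 5 N).
It fails at once if the tip is lifted off part-way along the line (3 to 12 mm above the middle of the line) (y of tip in the frame of platter between 0.022 and 0.063 m and x of tip in the frame of platter between -0.008 and 0.008 m and z of tip in the frame of platter between 0.003 and 0.012 m).
It also fails if it takes over 48 s, if anything falls off the work surface, if the arm or the gripper's body presses on something with over 40 N, if the wrist force passes 120 N, or if a joint passes its speed limit or range.

## Working session

There is one attempt and no reset: what is moved stays moved. The work goes in short steps, Python scripts to look and compute and a tool call to move; the robot and the scene stay as the last step left them, time stands still between calls to the robot, and variables do not carry over. Pictures are saved under pics/ and viewed, about 8 in all and at most 12, crops included, and the job is handed in when it is done.

Besides the shell and the picture viewer there is one more tool, called after "Request:" by a JSON object that holds its "method" and its "body". play_rows: Moves the arm, as the interface text tells. Its arguments: {"type":"object","properties":{"targets":{"type":"array"},"newtons":{"type":"number"}},"required":["targets"]}

```bash
mkdir -p pics; python3 - <<'E'
from plant import ctrl
import cv2
print(ctrl.get_state())
for n in("scene","top"):
    im=ctrl.read_camera(n); cv2.imwrite(f"pics/{n}0.png",im)
    c=ctrl.calibration(n); print(n,c)
E
```

```text
{'time': 0.0, 'qpos': array([-1.30701408e+00,  2.87189694e-01,  1.57818685e+00, -1.54523488e-05,
        1.27859317e+00, -1.49986966e-01]), 'dq': array([-0.00017469, -0.00023048, -0.00023379,  0.0009211 ,  0.00011255,
        0.00070455]), 'joint_efforts': array([-1.08464075e-03, -4.05986595e+01, -2.92627305e+01, -1.57186714e-04,
        5.83617380e-03,  5.68864166e-06]), 'eef_pos': array([ 0.27126621, -0.61743667,  0.25492575]), 'tcp_rot': array([-0.69197433, -0.14608838,  0.69208035, -0.14441086]), 'contact_force': array([-0.63461596, -0.06955687, -0.11010583]), 'wrist_torque': array([-0.02206558,  0.03763111, -0.02043469]), 'opening': 0.9974057618587272}
scene {'fx': 440.20829947519104, 'fy': 440.20829947519104, 'cx': 316.094882502691, 'cy': 248.01970632341624, 'camera_from_world': array([[ 0.81775957,  0.57552887,  0.00598368, -0.4309376 ],
       [ 0.45681118, -0.64268098, -0.61504854, -0.20901203],
       [-0.3501326 ,  0.50569524, -0.78846654,  1.33810728],
       [ 0.        ,  0.        ,  0.        ,  1.        ]])}
top {'fx': 515.3134982850081, 'fy': 515.3134982850081, 'cx': 322.2913558686964, 'cy': 237.74183475862236, 'camera_from_world': array([[ 0.00694498, -0.99996931, -0.00362682, -0.0383147 ],
       [-0.98724762, -0.0062797 , -0.15906823,  0.5654139 ],
       [ 0.15904057,  0.0046853 , -0.98726093,  1.36078288],
       [ 0.        ,  0.        ,  0.        ,  1.        ]])}
```

View pics/top0.png

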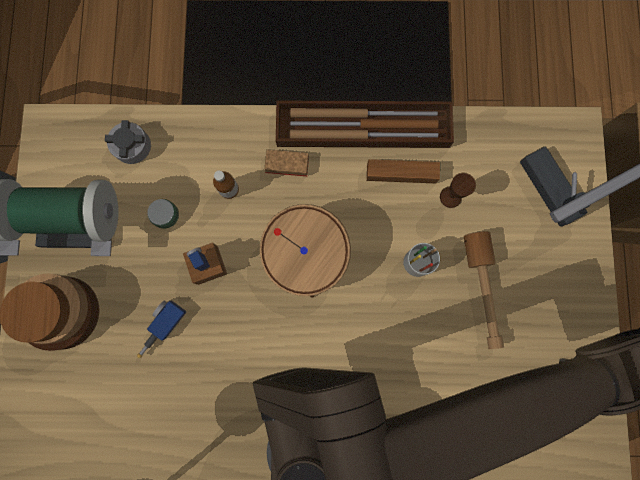

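View pics/scene0.png

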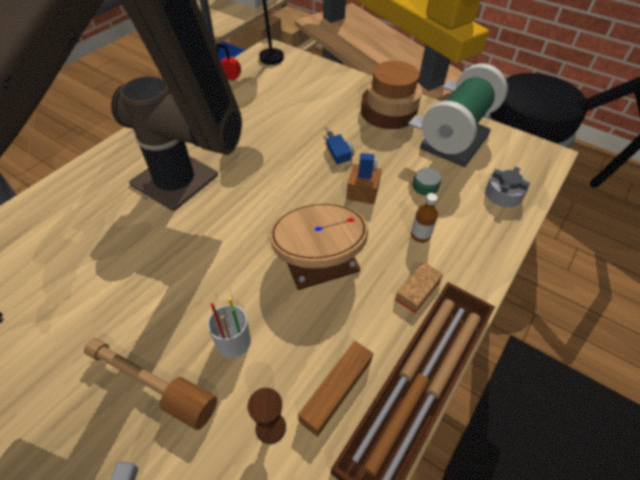

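```bash
cat > h.py <<'E'
from plant import ctrl
import numpy as np
def ray(n,u,v,z,c=None):
    c=c or ctrl.calibration(n); T=c["camera_from_world"]; R,t=T[:3,:3],T[:3,3]
    o=-R.T@t; d=R.T@np.array([(u-c["cx"])/c["fx"],(v-c["cy"])/c["fy"],1]); return o+d*(z-o[2])/d[2]
def proj(n,p,c=None):
    c=c or ctrl.calibration(n); q=c["camera_from_world"]@np.append(p,1); return np.array([c["fx"]*q[0]/q[2]+c["cx"],c["fy"]*q[1]/q[2]+c["cy"]])
E
python3 - <<'E'
import cv2,numpy as np
from h import *
t=cv2.imread("pics/top0.png");s=cv2.imread("pics/scene0.png")
a=cv2.resize(t[225:300,170:245],(390,390),interpolation=cv2.INTER_CUBIC)   #5.2x
b=cv2.resize(s[145:220,325:400],(390,390),interpolation=cv2.INTER_CUBIC)
cv2.imwrite("pics/crop1.png",np.hstack([a,np.zeros((390,10,3),np.uint8),b]))
for n,im,box in(("top",t,(220,262,265,320)),("scene",s,(205,240,300,365))):
    r=im.astype(int);y0,y1,x0,x1=box
    q=r[y0:y1,x0:x1];B,G,R=q[...,0],q[...,1],q[...,2]
    for nm,m in(("red",(R>140)&(G<70)&(B<70)),("blue",(B>140)&(R<90)&(G<110))):
        v,u=np.nonzero(m); print(n,nm,len(u),u.mean()+x0,v.mean()+y0, ray(n,u.mean()+x0,v.mean()+y0,.11).round(4))
E
```

```text
top red 42 277.0 231.33333333333334 [0.5714 0.0833 0.11  ]
top blue 40 303.675 249.975 [0.5228 0.0132 0.11  ]
scene red 16 350.25 219.625 [0.5704 0.0848 0.11  ]
scene blue 18 318.05555555555554 228.33333333333334 [0.5214 0.015  0.11  ]
```

View pics/crop1.png

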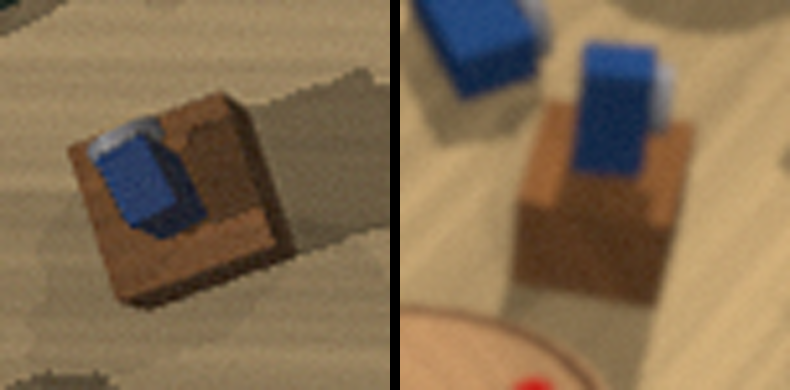

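```bash
python3 - <<'E'
from h import *
from scipy.spatial.transform import Rotation as R
s=ctrl.get_state(); M=R.from_quat(s["tcp_rot"]).as_matrix(); print(M.round(3), "jaw yaw",np.degrees(np.arctan2(M[1,1],M[0,1])))
print("gauge top",ray("top",196.5,259.6,.137).round(4))
# holder top corners (crop px)
for p in((68,148),(225,93),(275,245),(120,298)): print(ray("top",170+p[0]/5.2,225+p[1]/5.2,.065).round(4))
for p in((98,160),(145,132),(178,195),(135,228)): print(ray("top",170+p[0]/5.2,225+p[1]/5.2,.137).round(4))
print("scene gauge top",ray("scene",325+(620-400)/5.2,145+45/5.2,.137).round(4))
E
```

```text
[[-0.001  0.402 -0.916]
 [ 0.002 -0.916 -0.402]
 [-1.    -0.002 -0.   ]] jaw yaw -66.29091343787756
gauge top [0.4928 0.2832 0.137 ]
[0.5174 0.338  0.065 ]
[0.5466 0.2582 0.065 ]
[0.4681 0.2294 0.065 ]
[0.4404 0.3076 0.065 ]
[0.5024 0.3031 0.137 ]
[0.5163 0.2808 0.137 ]
[0.4855 0.2633 0.137 ]
[0.4693 0.2835 0.137 ]
scene gauge top [0.4902 0.2949 0.137 ]
```

Request:
{"method": "play_rows", "body": {"targets": [{"delta_pos": [0.27,0.31,0.03],"delta_rot": [0,0,0.035],"claw": 85},{"delta_pos": [0.27,0.31,0.03],"delta_rot": [0,0,0.035],"claw": 85},{"delta_pos": [0.27,0.31,0.03],"delta_rot": [0,0,0.035],"claw": 85},{"delta_pos": [0.27,0.31,0.03],"delta_rot": [0,0,0.035],"claw": 85},{"delta_pos": [0.27,0.31,0.03],"delta_rot": [0,0,0.035],"claw": 85},{"delta_pos": [0.27,0.31,0.03],"delta_rot": [0,0,0.035],"claw": 85},{"delta_pos": [0.27,0.31,0.03],"delta_rot": [0,0,0.035],"claw": 85},{"delta_pos": [0.27,0.31,0.03],"delta_rot": [0,0,0.035],"claw": 85},{"delta_pos": [0.27,0.31,0.03],"delta_rot": [0,0,0.035],"claw": 85},{"delta_pos": [0.27,0.31,0.03],"delta_rot": [0,0,0.035],"claw": 85},{"delta_pos": [0.31,0.61,0.04],"delta_rot": [0,0,0.035],"claw": 85},{"delta_pos": [0.31,0.61,0.04],"delta_rot": [0,0,0.035],"claw": 85},{"delta_pos": [0.31,0.61,0.04],"delta_rot": [0,0,0.035],"claw": 85},{"delta_pos": [0.31,0.61,0.04],"delta_rot": [0,0,0.035],"claw": 85},{"delta_pos": [0.31,0.61,0.04],"delta_rot": [0,0,0.035],"claw": 85},{"delta_pos": [0.31,0.61,0.04],"delta_rot": [0,0,0.035],"claw": 85},{"delta_pos": [0.31,0.61,0.04],"delta_rot": [0,0,0.035],"claw": 85},{"delta_pos": [0.31,0.61,0.04],"delta_rot": [0,0,0.035],"claw": 85}]}}

```text
time: 1.6
eef_pos: [0.5811, -0.0023, 0.2949]
tcp_rot: [0.683, 0.186, -0.683, 0.183]
contact_force: [0.6, -1.0, 0.3]
opening: 0.993
```

Request:
{"method": "play_rows", "body": {"targets": [{"delta_pos": [-0.088,0.285,0.015],"delta_rot": [0,0,0],"claw": 85},{"delta_pos": [-0.088,0.285,0.015],"delta_rot": [0,0,0],"claw": 85},{"delta_pos": [-0.088,0.285,0.015],"delta_rot": [0,0,0],"claw": 85},{"delta_pos": [-0.088,0.285,0.015],"delta_rot": [0,0,0],"claw": 85},{"delta_pos": [-0.088,0.285,0.015],"delta_rot": [0,0,0],"claw": 85},{"delta_pos": [-0.088,0.285,0.015],"delta_rot": [0,0,0],"claw": 85},{"delta_pos": [-0.088,0.285,0.015],"delta_rot": [0,0,0],"claw": 85},{"delta_pos": [-0.088,0.285,0.015],"delta_rot": [0,0,0],"claw": 85},{"delta_pos": [-0.088,0.285,0.015],"delta_rot": [0,0,0],"claw": 85},{"delta_pos": [-0.088,0.285,0.015],"delta_rot": [0,0,0],"claw": 85}]}}

```text
time: 2.43
eef_pos: [0.4929, 0.2826, 0.3094]
tcp_rot: [-0.682, -0.186, 0.683, -0.184]
contact_force: [0.2, -0.5, -0.7]
opening: 0.992
```

```bash
python3 - <<'E'
from h import *
import cv2
from scipy.spatial.transform import Rotation as R
s=ctrl.get_state(); print(s["eef_pos"],s["qpos"].round(2),R.from_quat(s["tcp_rot"]).as_matrix().round(3))
c=ctrl.calibration("wrist"); im=ctrl.read_camera("wrist"); cv2.imwrite("pics/w1.png",im)
import pickle; pickle.dump(c,open("w1.pkl","wb"))
# predicted block outline at yaw 30
g=np.array([.493,.283,0]);a=np.radians(30);X=np.array([np.cos(a),np.sin(a),0]);Y=np.array([-X[1],X[0],0])
for z in(.137,.065):
  for sx,sy in((1,1),(1,-1),(-1,-1),(-1,1)): print(z,sx,sy,proj("wrist",g+X*.02*sx+Y*.014*sy+[0,0,z],c).round(1))
E
```

```text
[0.49294238 0.28257024 0.30941896] [0.34 0.01 1.79 0.   1.34 1.38] [[-0.002  0.506 -0.863]
 [ 0.003 -0.863 -0.506]
 [-1.    -0.003 -0.   ]]
0.137 1 1 [304.8 203.3]
0.137 1 -1 [336.4 203.5]
0.137 -1 -1 [335.6 246.3]
0.137 -1 1 [305.2 246.1]
0.065 1 1 [308.1 189.7]
0.065 1 -1 [333.8 189.8]
0.065 -1 -1 [333.2 225.3]
0.065 -1 1 [308.3 225.1]
```

View pics/w1.png

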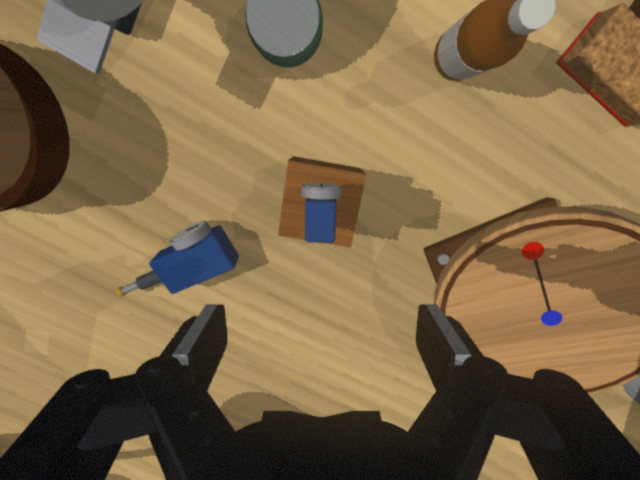

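```bash
python3 - <<'E'
from h import *
import cv2,pickle
c=pickle.load(open("w1.pkl","rb")); im=cv2.imread("pics/w1.png")
h=cv2.cvtColor(im,cv2.COLOR_BGR2HSV); m=cv2.inRange(h,(100,120,40),(130,255,255))[185:260,280:360]
print(cv2.minAreaRect(cv2.findNonZero(m)),cv2.boundingRect(m))
for v in range(5,62,4): 
  u=np.nonzero(m[v])[0]; print(v+185,u.min()+280 if len(u) else 0,u.max()+280 if len(u) else 0, im[v+185,320])
for p in((533,250),(551,318)): print(ray("wrist",*p,.11,c))
for nm,m2,(x0,y0) in(("red",cv2.inRange(h,(0,200,120),(6,255,255))[230:270,510:560],(510,230)),("blue",cv2.inRange(h,(110,180,120),(130,255,255))[300:340,530:580],(530,300))):
  q=cv2.moments(m2,True); u=x0+q["m10"]/q["m00"];v=y0+q["m01"]/q["m00"]; print(nm,u,v,ray("wrist",u,v,.11,c))
E
```

```text
((40.0, 36.0), (40.0, 28.0), 90.0) (26, 16, 29, 41)
190 0 0 [135 133 137]
194 0 0 [134 132 134]
198 0 0 [125 123 124]
202 307 334 [103  65  50]
206 306 334 [115  70  49]
210 306 334 [121  76  55]
214 306 334 [117  73  51]
218 306 333 [111  71  46]
222 306 333 [114  72  48]
226 306 333 [114  69  49]
230 306 333 [113  73  54]
234 306 333 [114  72  53]
238 306 332 [113  69  49]
242 0 0 [93 87 92]
246 0 0 [ 96 142 165]
[0.57251624 0.0813926  0.11      ]
[0.52276341 0.01172864 0.11      ]
red 532.481884057971 250.03623188405797 [0.57222276 0.08181576 0.11      ]
blue 551.0267379679144 317.6951871657754 [0.52306129 0.01196367 0.11      ]
```

Request:
{"method": "play_rows", "body": {"newtons": 40, "targets": [{"delta_pos": [0.002,0.002,-0.04],"delta_rot": [0,0,0],"claw": 85},{"delta_pos": [0.002,0.002,-0.08],"delta_rot": [0,0,0],"claw": 85},{"delta_pos": [0.002,0.002,-0.12],"delta_rot": [0,0,0],"claw": 85},{"delta_pos": [0.002,0.002,-0.155],"delta_rot": [0,0,0],"claw": 85},{"delta_pos": [0.002,0.002,-0.18],"delta_rot": [0,0,0],"claw": 85},{"delta_pos": [0.002,0.002,-0.193],"delta_rot": [0,0,0],"claw": 85},{"delta_pos": [0.002,0.002,-0.193],"delta_rot": [0,0,0],"claw": 85},{"delta_pos": [0.002,0.002,-0.193],"delta_rot": [0,0,0],"claw": 85},{"delta_pos": [0.002,0.002,-0.193],"delta_rot": [0,0,0],"claw": 20},{"delta_pos": [0.002,0.002,-0.193],"delta_rot": [0,0,0],"claw": 20},{"delta_pos": [0.002,0.002,-0.193],"delta_rot": [0,0,0],"claw": 20},{"delta_pos": [0.002,0.002,-0.193],"delta_rot": [0,0,0],"claw": 20},{"delta_pos": [0.002,0.002,-0.193],"delta_rot": [0,0,0],"claw": 20},{"delta_pos": [0.002,0.002,-0.193],"delta_rot": [0,0,0],"claw": 20},{"delta_pos": [0.002,0.002,-0.193],"delta_rot": [0,0,0],"claw": 20},{"delta_pos": [0.002,0.002,-0.193],"delta_rot": [0,0,0],"claw": 20},{"delta_pos": [0.002,0.002,-0.193],"delta_rot": [0,0,0],"claw": 20},{"delta_pos": [0.002,0.002,-0.193],"delta_rot": [0,0,0],"claw": 20}]}}

```text
time: 3.98
eef_pos: [0.4957, 0.2844, 0.1175]
tcp_rot: [0.683, 0.186, -0.682, 0.183]
contact_force: [-1.0, -0.1, 5.8]
opening: 0.324
```

Request:
{"method": "play_rows", "body": {"targets": [{"delta_pos": [0,0,0.01],"delta_rot": [0,0,0],"claw": 20},{"delta_pos": [0,0,0.03],"delta_rot": [0,0,0],"claw": 20},{"delta_pos": [0,0,0.06],"delta_rot": [0,0,0],"claw": 20},{"delta_pos": [0,0,0.09],"delta_rot": [0,0,0],"claw": 20},{"delta_pos": [0,0,0.12],"delta_rot": [0,0,0],"claw": 20},{"delta_pos": [0,0,0.15],"delta_rot": [0,0,0],"claw": 20},{"delta_pos": [0,0,0.17],"delta_rot": [0,0,0],"claw": 20},{"delta_pos": [0,0,0.17],"delta_rot": [0,0,0],"claw": 20},{"delta_pos": [0,0,0.17],"delta_rot": [0,0,0],"claw": 20}]}}

```text
time: 4.73
eef_pos: [0.4958, 0.2842, 0.2879]
tcp_rot: [0.683, 0.186, -0.682, 0.183]
contact_force: [0.3, -0.1, -2.7]
opening: 0.325
```

```bash
python3 - <<'E'
from h import *
import cv2
from scipy.spatial.transform import Rotation as R
s=ctrl.get_state(); print({k:v for k,v in s.items() if k in("time","eef_pos","contact_force","wrist_torque","opening")})
w=ctrl.read_camera("wrist"); sc=ctrl.read_camera("scene"); tp=ctrl.read_camera("top")
for n,i in(("w2",w),("s2",sc),("t2",tp)): cv2.imwrite(f"pics/{n}.png",i)
M=R.from_quat(s["tcp_rot"]).as_matrix(); p=s["eef_pos"]
# nominal tool-frame: origin is 0.0525 ahead (x), tip .1085 ahead
pts={"tip":p+M[:,0]*.1085,"orig":p+M[:,0]*.0525,"top":p-M[:,0]*.0195}
for k,v in pts.items(): print(k,v.round(4),proj("scene",v).round(1),proj("top",v).round(1),proj("wrist",v).round(1))
u,v=map(int,proj("scene",pts["orig"])); b=cv2.resize(sc[v-40:v+40,u-40:u+40],(480,480),interpolation=cv2.INTER_CUBIC); print("scene crop origin",u-40,v-40)
a=cv2.resize(w[150:330,240:400],(427,480),interpolation=cv2.INTER_CUBIC)
cv2.imwrite("pics/crop2.png",np.hstack([b[:,:370+110][:, :],a])[:, :])
print(np.hstack([b,a]).shape)
E
python3 -c "
import cv2;i=cv2.imread('pics/crop2.png');cv2.imwrite('pics/crop2.png',cv2.resize(i,(800,int(480*800/i.shape[1]))))"
```

```text
{'time': 4.7333, 'eef_pos': array([0.49581684, 0.28422354, 0.28786135]), 'contact_force': array([ 0.32422051, -0.08058671, -2.74389788]), 'wrist_torque': array([ 0.01364994,  0.02567416, -0.0374932 ]), 'opening': 0.3249134888592536}
tip [0.4959 0.2847 0.1794] [368.7 144. ] [191.7 256.3] [320.5 248.3]
orig [0.4959 0.2844 0.2354] [370.9 126.5] [185.8 253.4] [320.1 283.1]
top [0.4958 0.2841 0.3074] [373.9 101.7] [177.3 249.2] [319.1 375.3]
scene crop origin 330 86
(480, 907, 3)
```

View pics/crop2.png

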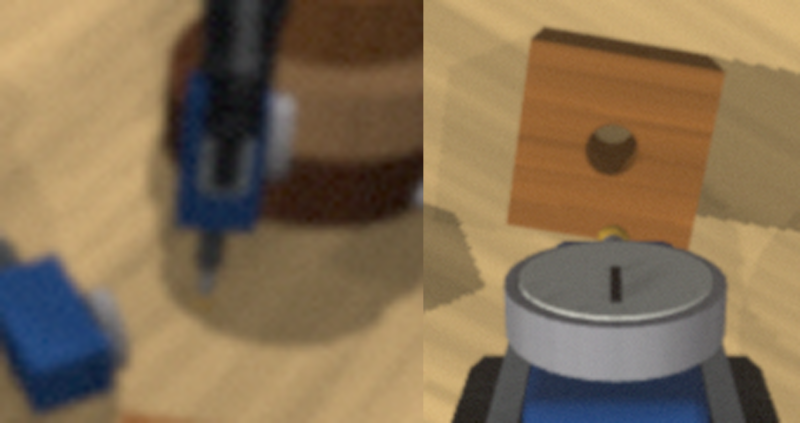

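```bash
cat > plan.py <<'E'
from h import *
from scipy.spatial.transform import Rotation as R
blue=np.array([.5229,.0126,.11]);red=np.array([.5718,.0826,.11])
y=(red-blue)/np.linalg.norm(red-blue); xh=np.cross(y,[0,0,1]); n=np.cos(np.radians(15))*np.array([0,0,1])-np.sin(np.radians(15))*xh
L=.1085
def report(goals):
    s=ctrl.get_state(); Rc=R.from_quat(s["tcp_rot"]); M=Rc.as_matrix(); p=s["eef_pos"]
    a=M[:,0]; v=np.cross(a,-n); v*=np.arcsin(np.linalg.norm(v))/max(np.linalg.norm(v),1e-9)
    tip=p+a*L; d=tip-blue
    print("t",round(s["time"],2),"off-square deg",np.degrees(np.linalg.norm(v)).round(2),"rot",(v/np.pi).round(4),"tip(platter xyz, mm)",(1e3*np.array([d@np.cross(y,n),d@y,d@n])).round(1),"F.n",s["contact_force"]@n,s["contact_force"].round(2),"open",s["opening"].round(3))
    for k,(t,h) in goals.items(): print(k,(t+n*(L+h)-p).round(4))
E
python3 - <<'E'
from plan import *
print(n); report({"hover50":(red,.05),"hover10":(red,.01),"press7":(red,-.007)})
E
```

```text
[-0.21217513  0.14821948  0.96592583]Traceback (most recent call last):
  File "<stdin>", line 2, in <module>
  File "plan.py", line 10, in report
    print("t",round(s["time"],2),"off-square deg",np.degrees(np.linalg.norm(v)).round(2),"rot",(v/np.pi).round(4),"tip(platter xyz, mm)",(1e3*np.array([d@np.cross(y,n),d@y,d@n])).round(1),"F.n",s["contact_force"]@n,s["contact_force"].round(2),"open",s["opening"].round(3))
                                                                                                                                                                                                                                                          ^^^^^^^^^^^^^^^^^^
AttributeError: 'float' object has no attribute 'round'
```

```bash
sed -i 's/s\["opening"\].round(3)/round(s["opening"],3)/' plan.py
python3 - <<'E'
from plan import *
report({"hover50":(red,.05),"hover10":(red,.01),"press7":(red,-.007)})
E
```

```text
t 4.88 off-square deg 15.34 rot [-0.0484 -0.0702  0.0001] tip(platter xyz, mm) [-156.2  205.8  109.8] F.n -2.7634678022695507 [ 0.66  0.95 -2.86] open 0.32
hover50 [ 0.0437 -0.1777 -0.0211]
hover10 [ 0.0522 -0.1836 -0.0597]
press7 [ 0.0558 -0.1861 -0.0761]
```

Request:
{"method": "play_rows", "body": {"targets": [{"delta_pos": [0.01,-0.04,0.0],"delta_rot": [-0.012,-0.018,0],"claw": 20},{"delta_pos": [0.02,-0.08,0.0],"delta_rot": [-0.024,-0.035,0],"claw": 20},{"delta_pos": [0.03,-0.12,-0.01],"delta_rot": [-0.036,-0.053,0],"claw": 20},{"delta_pos": [0.04,-0.155,-0.02],"delta_rot": [-0.0484,-0.0702,0],"claw": 20},{"delta_pos": [0.0437,-0.1777,-0.0211],"delta_rot": [-0.0484,-0.0702,0],"claw": 20},{"delta_pos": [0.048,-0.1807,-0.04],"delta_rot": [-0.0484,-0.0702,0],"claw": 20},{"delta_pos": [0.0522,-0.1836,-0.0597],"delta_rot": [-0.0484,-0.0702,0],"claw": 20},{"delta_pos": [0.0522,-0.1836,-0.0597],"delta_rot": [-0.0484,-0.0702,0],"claw": 20},{"delta_pos": [0.0522,-0.1836,-0.0597],"delta_rot": [-0.0484,-0.0702,0],"claw": 20},{"delta_pos": [0.0522,-0.1836,-0.0597],"delta_rot": [-0.0484,-0.0702,0],"claw": 20}]}}

```text
time: 5.72
eef_pos: [0.5463, 0.1005, 0.2239]
tcp_rot: [0.736, 0.113, -0.618, 0.254]
contact_force: [-0.9, -0.6, -2.1]
opening: 0.321
```

```bash
python3 - <<'E'
from plan import *
import cv2
report({"hover3":(red,.003),"press7":(red,-.007)})
w=ctrl.read_camera("wrist"); sc=ctrl.read_camera("scene")
cv2.imwrite("pics/s3.png",sc)
s=ctrl.get_state(); tip=s["eef_pos"]+R.from_quat(s["tcp_rot"]).as_matrix()[:,0]*L
for k,v in(("tip",tip),("red",red),("blue",blue)): print(k,proj("scene",v).round(1),proj("wrist",v).round(1))
b=cv2.resize(sc[170:250,295:375],(480,480),interpolation=cv2.INTER_CUBIC)
a=cv2.resize(w[160:400,240:400],(320,480),interpolation=cv2.INTER_CUBIC)
cv2.imwrite("pics/crop3.png",np.hstack([b,a]))
E
```

```text
t 5.72 off-square deg 0.08 rot [-0.     -0.0004  0.0001] tip(platter xyz, mm) [-0.7 85.3  9.6] F.n -1.8876178165410635 [-0.94 -0.6  -2.07] open 0.321
hover3 [ 0.0019 -0.0013 -0.0062]
press7 [ 0.004  -0.0028 -0.0159]
tip [350.5 216.7] [320.  249.4]
red [350.3 220.4] [320.  245.6]
blue [318.  229.2] [363.5 334.4]
```

View pics/crop3.png

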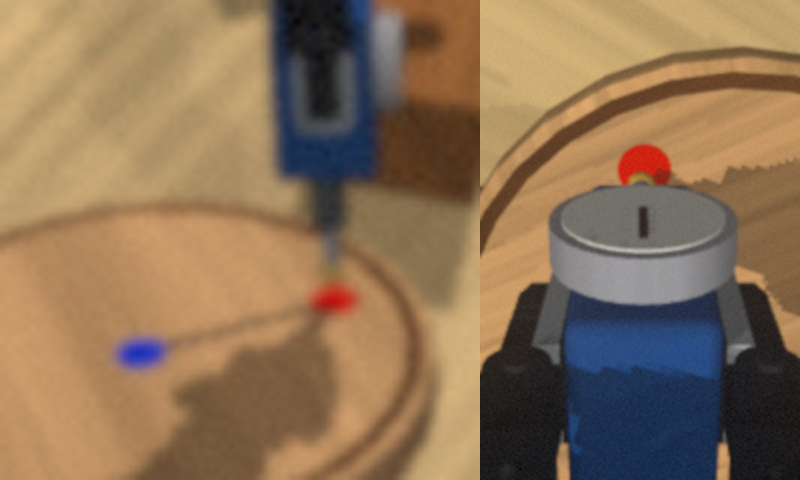

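Request:
{"method": "play_rows", "body": {"targets": [{"delta_pos": [0.003,-0.002,-0.004],"delta_rot": [0,-0.0004,0],"claw": 20},{"delta_pos": [0.0035,-0.0025,-0.007],"delta_rot": [0,-0.0004,0],"claw": 20},{"delta_pos": [0.004,-0.003,-0.009],"delta_rot": [0,-0.0004,0],"claw": 20},{"delta_pos": [0.0043,-0.003,-0.011],"delta_rot": [0,-0.0004,0],"claw": 20},{"delta_pos": [0.0046,-0.0032,-0.013],"delta_rot": [0,-0.0004,0],"claw": 20},{"delta_pos": [0.005,-0.0035,-0.015],"delta_rot": [0,-0.0004,0],"claw": 20},{"delta_pos": [0.005,-0.0035,-0.015],"delta_rot": [0,-0.0004,0],"claw": 20},{"delta_pos": [0.005,-0.0035,-0.015],"delta_rot": [0,-0.0004,0],"claw": 20},{"delta_pos": [0.005,-0.0035,-0.015],"delta_rot": [0,-0.0004,0],"claw": 20}]}}

```text
time: 6.57
eef_pos: [0.5523, 0.0972, 0.211]
tcp_rot: [0.737, 0.112, -0.616, 0.254]
contact_force: [-0.2, -0.6, -0.6]
opening: 0.323
```

```bash
python3 - <<'E'
from plan import *
import cv2
report({"press7":(red,-.007),"blue7":(blue,-.007)})
f=[]
for i in range(12):
    w=ctrl.read_camera("wrist"); f.append(ctrl.get_state()["contact_force"])
f=np.array(f); print("F mean",f.mean(0).round(2),"n",(f@n).mean().round(2),(f@n).std().round(2))
sc=ctrl.read_camera("scene")
b=cv2.resize(sc[170:250,295:375],(480,480),interpolation=cv2.INTER_CUBIC)
a=cv2.resize(w[160:400,240:400],(320,480),interpolation=cv2.INTER_CUBIC)
cv2.imwrite("pics/crop4.png",np.hstack([b,a]))
s=ctrl.get_state(); tip=s["eef_pos"]+R.from_quat(s["tcp_rot"]).as_matrix()[:,0]*(L-.006)
print(proj("scene",tip).round(1),proj("wrist",tip).round(1),proj("wrist",red).round(1))
E
```

```text
t 6.57 off-square deg 0.21 rot [-0.      0.0012 -0.0002] tip(platter xyz, mm) [ 2.9 86.4 -4.6] F.n -0.614424693262812 [-0.21 -0.61 -0.59] open 0.323
press7 [-0.002   0.0005 -0.003 ]
blue7 [-0.0509 -0.0695 -0.003 ]
F mean [-0.35 -0.65  0.24] n 0.2 0.63
[351.  220.5] [320.  252.3] [317.  254.5]
```

View pics/crop4.png

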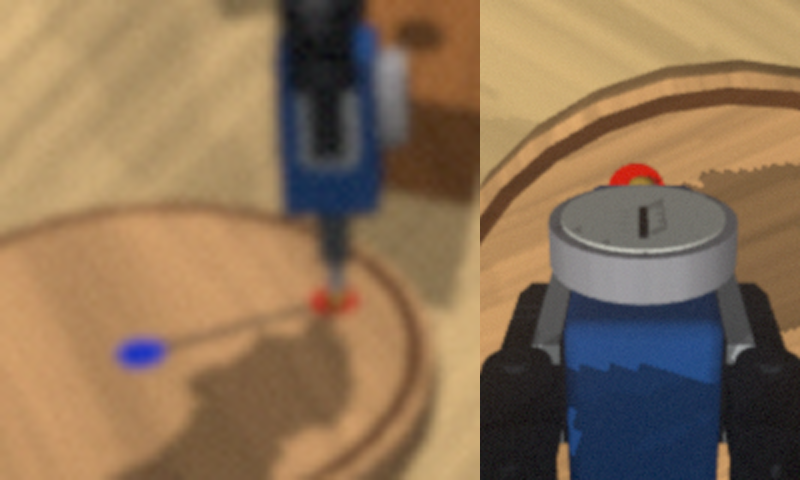

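Request:
{"method": "play_rows", "body": {"targets": [{"delta_pos": [0.0002,-0.0005,-0.0015],"delta_rot": [0,0.0012,0],"claw": 20},{"delta_pos": [-0.001,-0.002,-0.0025],"delta_rot": [0,0.0012,0],"claw": 20},{"delta_pos": [-0.003,-0.0045,-0.003],"delta_rot": [0,0.0012,0],"claw": 20},{"delta_pos": [-0.0055,-0.0075,-0.003],"delta_rot": [0,0.0012,0],"claw": 20},{"delta_pos": [-0.008,-0.011,-0.003],"delta_rot": [0,0.0012,0],"claw": 20},{"delta_pos": [-0.0105,-0.0145,-0.003],"delta_rot": [0,0.0012,0],"claw": 20},{"delta_pos": [-0.013,-0.018,-0.003],"delta_rot": [0,0.0012,0],"claw": 20},{"delta_pos": [-0.0155,-0.0215,-0.003],"delta_rot": [0,0.0012,0],"claw": 20},{"delta_pos": [-0.018,-0.025,-0.003],"delta_rot": [0,0.0012,0],"claw": 20},{"delta_pos": [-0.0205,-0.0285,-0.003],"delta_rot": [0,0.0012,0],"claw": 20},{"delta_pos": [-0.023,-0.032,-0.003],"delta_rot": [0,0.0012,0],"claw": 20},{"delta_pos": [-0.0252,-0.0349,-0.003],"delta_rot": [0,0.0012,0],"claw": 20},{"delta_pos": [-0.0252,-0.0349,-0.003],"delta_rot": [0,0.0012,0],"claw": 20},{"delta_pos": [-0.0252,-0.0349,-0.003],"delta_rot": [0,0.0012,0],"claw": 20}]}}

```text
time: 8.38
eef_pos: [0.5262, 0.061, 0.2074]
tcp_rot: [0.735, 0.112, -0.619, 0.255]
contact_force: [-0.9, -1.7, 2.1]
opening: 0.324
```

```bash
python3 - <<'E'
from plan import *
f=[]
for i in range(10):
    w=ctrl.read_camera("wrist"); f.append(ctrl.get_state()["contact_force"])
f=np.array(f); print("F mean",f.mean(0).round(2),"n",(f@n).mean().round(2),(f@n).std().round(2))
report({"blue7":(blue,-.007)})
E
```

```text
F mean [-1.62 -1.84  1.51] n 1.53 0.38
t 8.88 off-square deg 0.1 rot [ 0.     -0.0005  0.0001] tip(platter xyz, mm) [ 0.5 42.6 -8. ] F.n 1.9230125538032836 [-1.88 -0.49  1.65] open 0.32
blue7 [-0.0252 -0.0345  0.0007]
```

Request:
{"method": "play_rows", "body": {"targets": [{"delta_pos": [-0.001,-0.0015,0],"delta_rot": [0,0,0],"claw": 20},{"delta_pos": [-0.003,-0.004,0],"delta_rot": [0,0,0],"claw": 20},{"delta_pos": [-0.0055,-0.0075,0],"delta_rot": [0,0,0],"claw": 20},{"delta_pos": [-0.008,-0.011,0],"delta_rot": [0,0,0],"claw": 20},{"delta_pos": [-0.0105,-0.0145,0],"delta_rot": [0,0,0],"claw": 20},{"delta_pos": [-0.013,-0.018,0.0002],"delta_rot": [0,0,0],"claw": 20},{"delta_pos": [-0.0155,-0.0215,0.0002],"delta_rot": [0,0,0],"claw": 20},{"delta_pos": [-0.018,-0.025,0.0003],"delta_rot": [0,0,0],"claw": 20},{"delta_pos": [-0.0205,-0.0285,0.0003],"delta_rot": [0,0,0],"claw": 20},{"delta_pos": [-0.023,-0.032,0.0003],"delta_rot": [0,0,0],"claw": 20},{"delta_pos": [-0.0247,-0.0345,0.0003],"delta_rot": [0,0,0],"claw": 20},{"delta_pos": [-0.0247,-0.0345,0.0003],"delta_rot": [0,0,0],"claw": 20},{"delta_pos": [-0.0247,-0.0345,0.0003],"delta_rot": [0,0,0],"claw": 20},{"delta_pos": [-0.0247,-0.0345,0.0003],"delta_rot": [0,0,0],"claw": 20}]}}

```text
time: 10.05
eef_pos: [0.5012, 0.0267, 0.2073]
tcp_rot: [0.734, 0.112, -0.619, 0.255]
contact_force: [-1.6, -1.5, 1.3]
opening: 0.324
```

```bash
python3 - <<'E'
from plan import *
import cv2
f=[]
for i in range(10):
    w=ctrl.read_camera("wrist"); f.append(ctrl.get_state()["contact_force"])
f=np.array(f); print("F mean",f.mean(0).round(2),"n",(f@n).mean().round(2),(f@n).std().round(2))
report({"blue7":(blue,-.007)})
sc=ctrl.read_camera("scene")
b=cv2.resize(sc[165:245,280:360],(480,480),interpolation=cv2.INTER_CUBIC)
a=cv2.resize(w[160:400,240:400],(320,480),interpolation=cv2.INTER_CUBIC)
cv2.imwrite("pics/crop5.png",np.hstack([b,a]))
E
```

```text
F mean [-1.76 -1.85  1.56] n 1.61 0.57
t 10.55 off-square deg 0.15 rot [ 0.     -0.0008  0.0001] tip(platter xyz, mm) [-0.2  0.  -7.7] F.n 0.673056802907834 [-2.29 -1.78  0.47] open 0.323
blue7 [-0.0003 -0.0001  0.0007]
```

View pics/crop5.png

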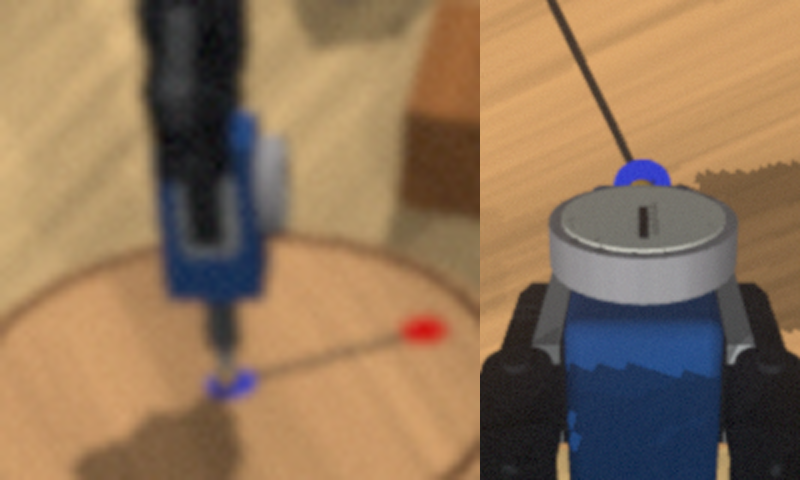

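```bash
python3 -c "
from plant import ctrl; print(ctrl.sign_off())"
```

```text
the job is handed in; nothing more can be done
None
```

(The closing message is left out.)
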